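# Proof-load a steel link on the hand pull tester

### The job

Proof-load the bare steel link on the hand pull tester: take it from the green tray, lay it flat over the tester's two upright pins, one eye on each, and let go of it; leave the yellow link, the jar and the wrench where they are. Then take the slide's black upright grip and pull it slowly out, so that the link draws the gauge pointer along its scale until the needle stands level with the red tab, and do not run clearly past the tab. Finish while still holding the grip there against the spring: do not let it go.

Things in the scene. Friction and masses are not known exactly. Their poses are not given: they have to be found in the camera images.
- tester: Hand pull tester, fixed: blue base 470 x 140 x 15 mm, origin at its middle at bench height; x = pull direction (spring gauge to grip), z up. On its centre line: aluminium gauge barrel (44 mm diameter, x -225 to -110 mm, top 68 mm up), gauge trolley, pull slide, end block (x 223 to 235 mm, top 55 mm up). White scale plate, top 34 mm up, at y 43 to 63 mm, x -85 to 15 mm
- gauge_rod: Gauge trolley, grey block 40 x 44 mm (x, y), on the rod of the spring gauge; carries the gauge pin and pointer. Slides only along the tester's +x, 0 to 60 mm, against a return spring of about 320 N/m; only the link is to draw it. Origin below its pin at bench height (tester x = -50 mm at rest), axes as the tester's
- slide: Pull slide, grey block 115 x 44 mm, top 54 mm up, with the slide pin and black grip. Slides only along the tester's +x, 0 to 75 mm; a light spring (1 to 4 N) brings it home to 0. With a link on the pins it moves 0 to 9 mm before the gauge does; whole pull under 20 N. Origin below its pin at bench height (tester x = 50 mm at rest), axes as the tester's
- gauge_pin (a point): Foot of the upright pin on the gauge trolley, on the pin's axis, at the top of its 34 mm steel boss, 64 mm above the bench: the underside of a seated link lies at this height. Pin 11 mm in diameter, 26 mm tall, its upper 8 mm tapered
- slide_pin (a point): The same on the pull slide: foot of its pin, same sizes and height, 100 mm from the gauge pin at rest
- grip (a point): Black upright round grip on the pull slide, 28 mm in diameter, from 60 to 124 mm above the bench; this point is on its axis, 100 mm above the bench, 75 mm beyond the slide pin. It can be pinched from above in any direction
- pointer (a point): Tip of the black needle of the gauge pointer, on the gauge trolley, 38 mm above the bench at y = +61 mm of the tester, just above the white scale; moves with the gauge trolley along the tester's x. Its axes are the tester's
- mark (a point): Red tab on the outer edge of the scale plate, 8 mm wide along the tester's x; this point is at its middle, where the needle tip comes to lie beside it (same y and height as the needle tip). It is set 18 to 40 mm along the tester's +x from the needle's rest position
- sample_mid (a point): Bare steel link to be tested, 140 x 40 x 8 mm, about 180 g: two round eyes (40 mm outside, 20 mm holes, 100 mm apart) joined by a waist 22 mm wide, 60 mm long. This point is at its middle, half-way up (4 mm above the underside); x along the link, z up. It lies flat on two battens in the tray, underside 33 mm above the bench
- eye_a (a point): Centre of one hole of the steel link, at its underside (the two eyes are alike)
- eye_b (a point): Centre of the other hole of the steel link, at its underside
- sample: The same bare steel link: origin at the middle of its underside, x along the link
- tested_mid (a point): Yellow link, already tested, otherwise the same as the steel one, beside it in the tray (84 mm apart, centre to centre); this point is at its middle, half-way up. To be left alone
- tray: Shallow green tray 190 x 200 mm, fixed, walls 20 mm high, floor 4 mm, with two wooden battens along its y (tops 33 mm up, at x = -55 and 55 mm) on which the links lie along its x, at about y = -42 and 42 mm. Origin at its middle at bench height
- wrench: Steel wrench 170 mm long lying on the bench at the right; to be left alone
- jar: White plastic jar with a red lid, closed, 60 mm diameter, 85 mm tall, standing on the bench at the right; to be left alone. Origin at the middle of its underside

How it is judged:
By the outcome, as a careful person would: the job done as asked, in the order asked, and still so for the second after the job is handed in, while the arm keeps its last pose, push and grip.
It also fails if it takes over 54 s, if anything falls off the work surface, if the arm or the gripper's body presses on something with over 40 N, if the wrist force passes 120 N, or if a joint passes its speed limit or range.

### The arm

A 7-joint arm with a two-finger parallel gripper is mounted at the origin on the work surface. World frame = base frame: x ahead of the robot, y to its left, z up, the work surface at z = 0. Lengths are in m, angles in rad, forces in N, time in s.
With the tool pointing down it reaches from about 0.425 to 0.925 m from the base axis. Payload 6.8 kg.
Tool frame: the origin (TCP) lies where the fingers leave the gripper's body, on its centre line; the fingertips stand 73 mm ahead of it and the grasp point (between the pads) lies 54 mm ahead of it; z points along the fingers, y is the direction in which the jaws open and shut (so a half turn about z gives the same grasp; the last joint's range is limited). The gripper opens to 85 mm and grips with 20 to 120 N. Pads are 22 mm wide; open, the fingers measure 114 mm over their backs; the gripper's body (76 mm by 85 mm) begins 54 mm behind the grasp point. The pads swing forward as they close: fully open they stand 13 mm farther back than shut.
Start: joints at [-0.108, 0.477, 0.022, 1.555, -0.011, 1.109, -0.083], TCP at [0.675, 0, 0.304] pointing down, gripper open.
Joint ranges: [-2.96, 2.96], [-0.34, 2.1], [-1.41, 1.46], [0.24, 2.44], [-1.37, 4.51], [0.17, 1.92], [-2.96, 2.96]. Speed limits (rad/s): [2.39, 2.39, 3.14, 3.14, 3.14, 3.14, 3.14].

### API

Orientations are given as a rotation vector (axis times angle).
In Python, from bench import r gives the robot as it stands.
- The arm moves only by the shell command python3 -m handwheel 'ROWS' [FORCE]. ROWS is JSON, a list that holds one entry, the list of rows, each a list of 7 numbers: the shift along the world's x, y, z in m, then the turn, a rotation vector about the world's x, y, z in rad, then the finger opening in m, from 0 to 0.0854. A call has 1 to 10 rows; each row shifts and turns the commanded pose from where the row before left it; what a row does not reach is not made up. A row lasts 1/12 s, in which the tool goes at most 41.7 mm and 7.16 degrees, less where a joint would pass 70% of its speed; a pose out of reach is approached as far as the arm can. A call is refused whole if a number of a shift passes 0.0417 or a number of a turn 0.125, either way. A call with a gripper value outside its range is refused whole. The fingers move at their own pace and stop on an object; FORCE is the grip in N (left out, the last holds). Time passes only in rows, so rows that do not move let the fingers close. It gives the time, the measured TCP pose, the force and the opening at its end, in the units of the state.
- r.get_obs(): the state, without advancing time (a new reading comes with each control period).
- r.grab_frame(name): name is "scene" or "side" or "wrist"; returns (picture, depth): 480x640x3 uint8, red, green, blue; 480x640 float32, m along the optical axis (not along the pixel's ray), 0 where there is no reading.
- r.get_calibration(name): a dict with "vertical_fov" (degrees; the focal length in pixels is half the picture's height over the tangent of half this angle, whatever the lens; pixels are square), "cx", "cy" (the principal point, pixels), "R" (3x3) and "t" (3): a world point X has camera coordinates R X + t; the wrist camera has in their place "T_tool_cam" (4x4, takes a point from camera to tool coordinates, whose origin is the TCP and whose axes are the flange's). Camera axes: x right, y down, z forward; pixel columns grow to the right and rows downward; lengths in m; the calibration is good to about 2 mm. A picture is of the moment at which its call begins: read the wrist's pose just before it. get_calibration takes no time and is no camera call.
- r.hand_in(): hands the job in, once; it reports no verdict.
Trained networks look in the newest picture that a camera, given by its name, has taken for a name from the list of things; names that differ only in an ending like _2 or _b are one class to them, and where a whole thing is asked for, a point or a joint stands for the part that bears it (a point fixed in the world has none). Each returns a list of dicts, best first, with "p" (0 to 1); they miss things now and then, are a little off and sometimes report something else, mostly with a low value. They report only what shows in the picture. A call takes as long as a camera call.
- r.masks_of(label, camera): "pixels" (480x640 bool, what is visible of it) and "at" ([column, row] in pixels, amid what is visible of it).
The state is a dict: "clock": time; "joints": joint angles; "qvel": joint speeds; "tau": joint torques, N m; "tcp_pos": TCP position; "orientation": TCP orientation; "contact_force": force on the tool from outside, world axes, zero at the start; "moment": the same for the moment, N m; "grip_width": finger opening in m.
Only numpy, scipy, OpenCV 4.12 (cv2) and the standard library are available. Lean on these libraries where they do the work, as an engineer would, in place of code of your own. Each camera call takes 0.05 s, during which the arm holds its last target.

## Working session

There is one attempt and no reset: what is moved stays moved. The work goes in short steps, Python scripts to look and compute and a shell command to move; the robot and the scene stay as the last step left them, time stands still between calls to the robot, and variables do not carry over. Pictures are saved under pics/ and viewed, and the job is handed in when it is done.

```bash
ls; mkdir -p pics; cat > h.py <<'E'
import numpy as np, cv2
from bench import r
from scipy.spatial.transform import Rotation as Ro
def K(c):
    f=240/np.tan(np.radians(c['vertical_fov'])/2); return f,c['cx'],c['cy']
def grab(n,fn=None):
    o=r.get_obs(); im,d=r.grab_frame(n)
    if fn: cv2.imwrite('pics/'+fn,im[:,:,::-1])
    return im,d,o
def w2c(n,o=None):
    c=r.get_calibration(n)
    if n=='wrist':
        T=np.array(c['T_tool_cam']); W=np.eye(4); W[:3,:3]=Ro.from_rotvec(o['orientation']).as_matrix(); W[:3,3]=o['tcp_pos']
        M=np.linalg.inv(W@T); return M[:3,:3],M[:3,3]
    return np.array(c['R']),np.array(c['t'])
def proj(n,X,o=None):
    f,cx,cy=K(r.get_calibration(n)); R,t=w2c(n,o); p=R@np.array(X)+t
    return [cx+f*p[0]/p[2],cy+f*p[1]/p[2]]
def atz(n,uv,z,o=None):
    f,cx,cy=K(r.get_calibration(n)); R,t=w2c(n,o)
    d=R.T@np.array([(uv[0]-cx)/f,(uv[1]-cy)/f,1]); c=-R.T@t
    return c+d*(z-c[2])/d[2]
def cloud(n,d,o=None):
    f,cx,cy=K(r.get_calibration(n)); R,t=w2c(n,o)
    v,u=np.mgrid[:480,:640]; P=np.stack([(u-cx)/f*d,(v-cy)/f*d,d],-1)
    return (P-t)@R
E
python3 - <<'E'
from h import *
for n in ['scene','side','wrist']:
    im,d,o=grab(n,n+'0.png'); np.save(n+'0.npy',d)
    print(n,r.get_calibration(n))
print(o)
E
```

```text
pics
scene {'vertical_fov': 47.545984457949864, 'cx': 324.9782796096128, 'cy': 234.543672163181, 'R': array([[-0.83718703,  0.54663682, -0.01749456],
       [ 0.35152811,  0.51331756, -0.78290042],
       [-0.41898193, -0.66158391, -0.62190101]]), 't': array([ 0.48724403, -0.10827518,  1.41599699])}
side {'vertical_fov': 42.048497948408574, 'cx': 316.0372254909613, 'cy': 233.52486617951962, 'R': array([[ 0.97972193, -0.20035335, -0.00186301],
       [-0.14108661, -0.68324754, -0.71642681],
       [ 0.14226561,  0.7021619 , -0.69765977]]), 't': array([-0.58463149,  0.08229715,  1.61971061])}
wrist {'vertical_fov': 69.61552504773607, 'cx': 320.1295826122981, 'cy': 239.03130490553693, 'T_tool_cam': array([[-3.31370273e-04, -9.47218760e-01, -3.20587759e-01,
         8.26820364e-02],
       [ 9.99999944e-01, -3.01438586e-04, -1.42993515e-04,
         3.68483765e-04],
       [ 3.88086192e-05, -3.20587788e-01,  9.47218807e-01,
        -6.97486203e-02],
       [ 0.00000000e+00,  0.00000000e+00,  0.00000000e+00,
         1.00000000e+00]])}
{'clock': 0.1, 'joints': array([-0.10808273,  0.47771227,  0.0223797 ,  1.55631195, -0.01146722,
        1.10928854, -0.08307523]), 'qvel': array([-0.00066042, -0.00165628, -0.00265277, -0.00272575,  0.00180443,
       -0.00064628,  0.0007207 ]), 'tau': array([ 5.69385389e-03, -5.97765398e+01,  1.61440808e+00, -2.81952703e+01,
        1.29656185e-02,  5.02699884e-03, -1.13572563e-05]), 'tcp_pos': array([ 6.74607418e-01, -4.13302795e-05,  3.03044186e-01]), 'orientation': array([-2.22071904e+00, -2.22074048e+00,  1.93705250e-03]), 'contact_force': array([0.81414245, 0.23230955, 0.34215447]), 'moment': array([-0.00286813, -0.02251587, -0.01866676]), 'grip_width': 0.08546974142883078}
```

View pics/scene0.png

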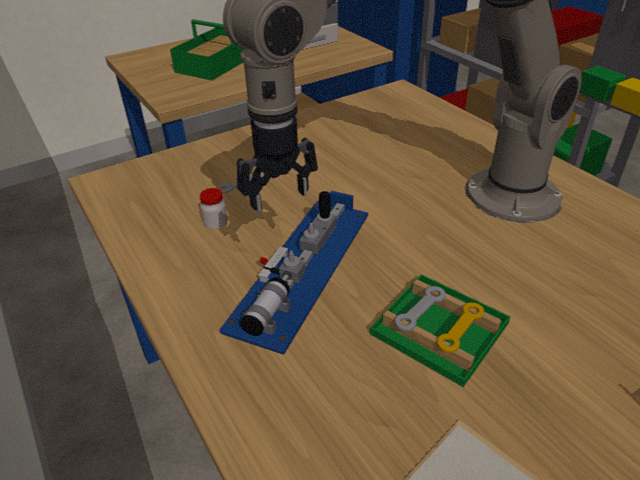

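View pics/side0.png

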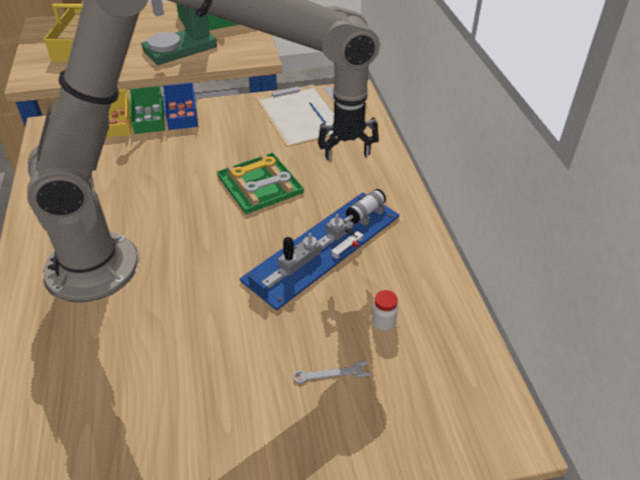

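View pics/wrist0.png

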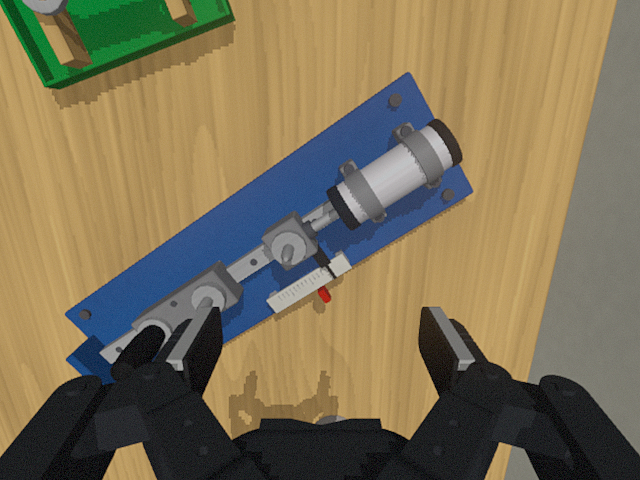

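The scene shows the tester in the middle, with its grip end towards the robot. The tray is to the left; in it the steel link lies nearer the tester. The jar and wrench are at the right. Next I'll measure.

```bash
python3 - <<'E'
from h import *
im,d,o=grab('wrist')
# base corners at z=.015
C=[atz('wrist',p,.015,o) for p in [(409,73),(473,191),(67,314)]]
print(np.round(C,4)); print(np.linalg.norm(C[0]-C[1]),np.linalg.norm(C[0]-C[2]))
e=(C[2]-C[0]); th=np.arctan2(e[1],e[0]); print('tester yaw deg',np.degrees(th), 'short', np.degrees(np.arctan2(*(C[0]-C[1])[1::-1])))
print('mid',(C[1]+C[2])/2)
for n in ['gauge_pin','slide_pin','grip','pointer','mark','sample_mid']:
    for m in r.masks_of(n,'wrist')[:3]: print(n,m['p'],m['at'],m['pixels'].sum())
f=[]
for n in ['scene','side']:
    _,dd,_=grab(n); P=cloud(n,dd)
    for l in ['sample','sample_mid','tested_mid','tray']:
        for m in r.masks_of(l,n)[:2]:
            q=P[m['pixels']&(dd>0)]
            print(n,l,m['p'],m['at'],np.round(np.median(q,0),4),np.round((q[:,:2].max(0)+q[:,:2].min(0))/2,4),m['pixels'].sum())
            if l.startswith('sample') and m['pixels'].sum()>50:
                ang=cv2.minAreaRect((q[:,:2]*1000).astype(np.float32)); print('   rect',ang)
E
```

```text
[[ 0.7583  0.1265  0.015 ]
 [ 0.8343  0.0145  0.015 ]
 [ 0.3751 -0.1322  0.015 ]]
0.13533312298490735 0.4622351843089658
tester yaw deg -145.97861173250482 short 124.1827692214256
mid [ 0.60472316 -0.05882102  0.015     ]
gauge_pin 0.82 [297.0, 239.6] 2547
slide_pin 0.86 [172.8, 308.9] 5118
slide_pin 0.45 [48.7, 6.5] 534
grip 0.9 [173.0, 309.9] 5084
pointer 0.6 [296.6, 240.8] 2560
mark 0.72 [323.2, 292.5] 163
sample_mid 0.95 [47.7, 5.2] 537
scene sample 0.72 [416.7, 308.7] [0.5079 0.2051 0.0393] [0.4956 0.2041] 709
   rect ((496.6204833984375, 197.78045654296875), (141.8773193359375, 48.7919921875), 15.44481372833252)
scene sample_mid 0.85 [418.3, 311.5] [0.5006 0.2045 0.0393] [0.4955 0.1982] 743
   rect ((495.1654357910156, 203.2154541015625), (142.208251953125, 45.410675048828125), 19.0078125)
scene sample_mid 0.49 [214.1, 210.2] [ 0.7001 -0.3054  0.0537] [ 0.6955 -0.3679] 937
   rect ((700.3772583007812, -366.7464599609375), (56.106658935546875, 151.37448120117188), 5.170754909515381)
scene tested_mid 0.68 [460.3, 325.0] [0.4687 0.2823 0.0392] [0.4531 0.2797] 885
side sample 0.7 [268.2, 182.0] [0.4908 0.1978 0.0395] [0.495  0.2127] 364
   rect ((492.67474365234375, 215.5263671875), (137.98388671875, 89.39002227783203), 7.596282482147217)
side sample_mid 0.91 [270.5, 179.7] [0.4997 0.1975 0.0396] [0.495  0.2127] 331
   rect ((493.9166259765625, 215.4833984375), (142.29920959472656, 75.51731872558594), 14.67136001586914)
side tested_mid 0.79 [249.2, 165.9] [0.4612 0.2747 0.0401] [0.4649 0.2767] 296
side tested_mid 0.5 [336.4, 376.4] [ 0.5481 -0.4469  0.0062] [ 0.5404 -0.447 ] 704
side tray 0.96 [260.8, 189.4] [0.4693 0.2108 0.0075] [0.4741 0.2355] 2390
side tray 0.62 [381.9, 308.4] [ 0.6881 -0.345   0.0619] [ 0.704  -0.3011] 895
```

```bash
python3 -m handwheel '[[[-0.018,0.02,-0.008,0,0,-0.12,0.085],[-0.018,0.02,-0.008,0,0,-0.124,0.085],[-0.018,0.02,-0.008,0,0,-0.124,0.085],[-0.018,0.02,-0.008,0,0,-0.124,0.085],[-0.018,0.02,-0.008,0,0,-0.124,0.085],[-0.018,0.02,-0.008,0,0,-0.124,0.085],[-0.018,0.02,-0.008,0,0,-0.124,0.085],[-0.018,0.02,-0.008,0,0,-0.124,0.085],[-0.018,0.02,-0.008,0,0,-0.124,0.085],[-0.018,0.02,-0.008,0,0,-0.124,0.085]]]'
python3 -m handwheel '[[[0,0,0,0,0,-0.02,0.085],[0,0,0,0,0,0,0.085]]]'
python3 - <<'E'
from h import *
im,d,o=grab('wrist','w1.png'); print(o['tcp_pos'],o['orientation'],o['joints'])
P=cloud('wrist',d,o)
for m in r.masks_of('sample_mid','wrist')[:2]:
    q=P[m['pixels']&(d>0)]; print(m['p'],m['at'],len(q),np.median(q,0)); q=q[abs(q[:,2]-np.median(q[:,2]))<.006]
    print(cv2.minAreaRect((q[:,:2]*1000).astype(np.float32)))
    cv2.imwrite('pics/m1.png',m['pixels']*255)
E
```

```text
clock: 1.83
tcp_pos: [0.4942, 0.2009, 0.2238]
orientation: [-3.099, -0.514, -0.001]
contact_force: [-0.3, 1.1, 0.7]
grip_width: 0.0848
clock: 2.0
tcp_pos: [0.4939, 0.2015, 0.2236]
orientation: [-3.102, -0.498, 0.001]
contact_force: [0.1, -0.3, 0.1]
grip_width: 0.0848
[0.49387819 0.20152739 0.22363545] [-3.10181769e+00 -4.98124621e-01  1.41689770e-03] [-0.66507428  0.34432023  0.19676941  1.98176653 -0.09043049  0.82453993
 -1.67037706]
0.95 [321.5, 227.3] 5471 [0.50056687 0.20155221 0.04069043]
((493.3202209472656, 200.50836181640625), (139.18887329101562, 39.07084274291992), 14.621788024902344)[ WARN:0@2.594] global loadsave.cpp:1063 imwrite_ Unsupported depth image for selected encoder is fallbacked to CV_8U.
```

View pics/w1.png

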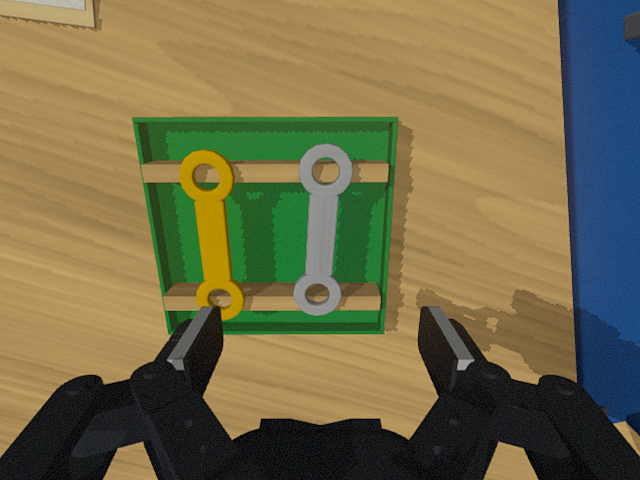

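```bash
python3 - <<'E'
from h import *
from scipy import ndimage as N
im,d,o=grab('wrist')
for l in ['sample_mid']:
    m=r.masks_of(l,'wrist')[0]['pixels']
    h=N.binary_fill_holes(m)&~m; lab,n=N.label(h)
    E=[]
    for i in range(1,n+1):
        if (lab==i).sum()>100:
            v,u=np.where(lab==i); E.append(atz('wrist',(u.mean(),v.mean()),.037,o)); print(u.mean(),v.mean(),len(u))
    E=np.array(E); print(E, np.linalg.norm(E[0]-E[1]),E.mean(0)); e=E[0]-E[1]; print('yaw',np.degrees(np.arctan2(e[1],e[0])))
R=Ro.from_rotvec(o['orientation']).as_matrix(); print('tool x yaw',np.degrees(np.arctan2(R[1,0],R[0,0])))
E
```

```text
321.88703703703703 172.23703703703703 540
313.9406528189911 293.7091988130564 337
[[0.54193786 0.21319777 0.037     ]
 [0.44489    0.18827832 0.037     ]] 0.10019612960952981 [0.49341393 0.20073805 0.037     ]
yaw 14.40099149094457
tool x yaw 18.10456976798988
```

```bash
python3 -m handwheel '[[[0,-0.001,-0.03,0,0,-0.065,0.05],[0,0,-0.03,0,0,0,0.05],[0,0,-0.03,0,0,0,0.05],[0,0,-0.025,0,0,0,0.05],[0,0,-0.014,0,0,0,0.05],[0,0,0,0,0,0,0.05]]]' 60
python3 - <<'E'
from h import *
im,d,o=grab('wrist','w2.png'); print(o['tcp_pos'],o['contact_force'])
R=Ro.from_rotvec(o['orientation']).as_matrix(); print('tool x yaw',np.degrees(np.arctan2(R[1,0],R[0,0])))
E
```

```text
clock: 2.7
tcp_pos: [0.4942, 0.1972, 0.0922]
orientation: [3.115, 0.389, -0.007]
contact_force: [-0.4, -0.1, 0.7]
grip_width: 0.0498
[0.49418326 0.19718918 0.09218682] [-0.42533036 -0.08291463  0.69616207]
tool x yaw 14.246818250337233
```

View pics/w2.png

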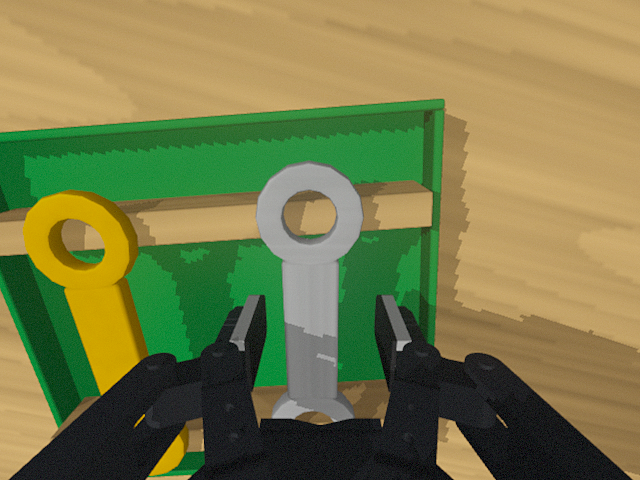

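The link lies between the open fingers, about 3 mm off centre. I'll correct that, close and lift.

```bash
python3 -m handwheel '[[[-0.001,0.0035,0,0,0,0,0.05],[0,0,0,0,0,0,0.05],[0,0,0,0,0,0,0.0],[0,0,0,0,0,0,0.0],[0,0,0,0,0,0,0.0],[0,0,0,0,0,0,0.0]]]' 60
python3 -m handwheel '[[[0,0,0.02,0,0,0,0],[0,0,0.035,0,0,0,0],[0,0,0.04,0,0,0,0],[0,0,0.03,0,0,0,0],[0,0,0.0,0,0,0,0]]]'
python3 - <<'E'
from h import *
im,d,o=grab('wrist','w3.png'); print(o['tcp_pos'],o['contact_force'],o['grip_width'])
R=Ro.from_rotvec(o['orientation']).as_matrix(); print('tool x yaw',np.degrees(np.arctan2(R[1,0],R[0,0])),R[:,2])
E
```

```text
clock: 3.25
tcp_pos: [0.4946, 0.2027, 0.0961]
orientation: [-3.116, -0.392, -0.003]
contact_force: [-1.9, -1.0, 6.4]
grip_width: 0.0207
clock: 3.67
tcp_pos: [0.4969, 0.2036, 0.2262]
orientation: [-3.113, -0.39, -0.016]
contact_force: [1.1, 0.2, -1.1]
grip_width: 0.0206
[0.49692183 0.20356836 0.22620265] [ 1.1068143   0.22814838 -1.11265132] 0.02055573769315411
tool x yaw 14.279929323207122 [ 0.00932868  0.0055184  -0.99994126]
```

View pics/w3.png

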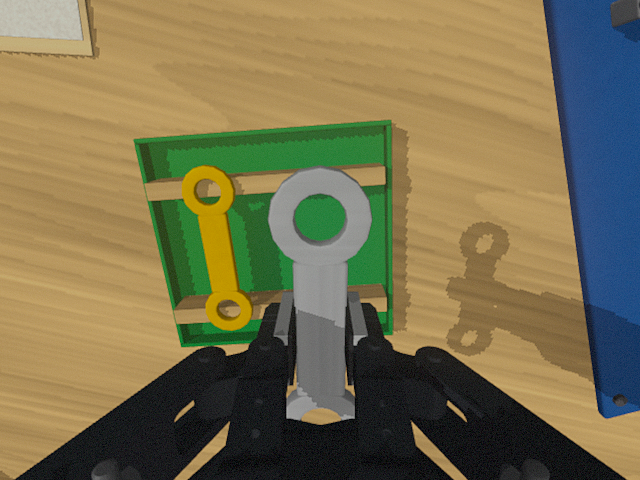

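The link is held squarely and the yellow one is undisturbed. I'll localise the pins in the first wrist image, zoomed in.

```bash
python3 - <<'E'
import cv2
im=cv2.imread('pics/wrist0.png')
a=cv2.resize(im[200:380,80:380],None,fx=2.6,fy=2.6,interpolation=cv2.INTER_CUBIC); cv2.imwrite('pics/z0.png',a)
E
```

```text
(no output)
```

View pics/z0.png

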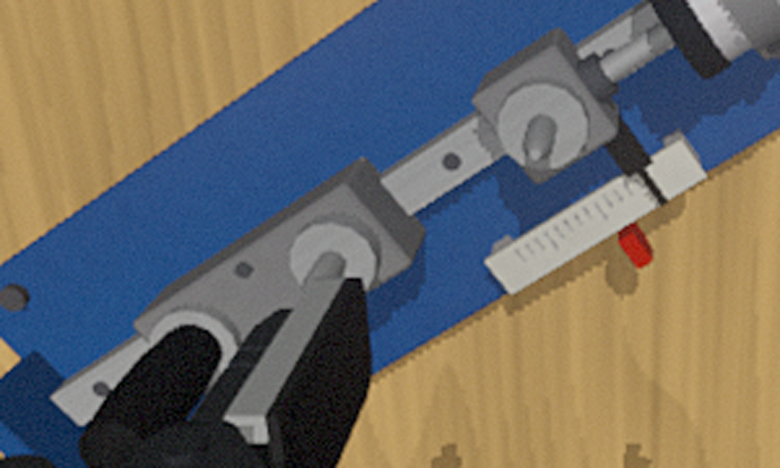

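```bash
python3 - <<'E'
from h import *
o={'tcp_pos':np.array([6.74607418e-01, -4.13302795e-05,  3.03044186e-01]),'orientation':np.array([-2.22071904e+00, -2.22074048e+00,  1.93705250e-03])}
f=lambda a,b,z:atz('wrist',(80+(a+.5)/2.6-.5,200+(b+.5)/2.6-.5),z,o)
g=f(543,126,.064); s=f(333,258,.064); print(g,s,np.linalg.norm(g-s)); e=s-g; print(np.degrees(np.arctan2(e[1],e[0])))
print('pin tip',f(540,156,.09))
n=f(660,200,.038);m=f(636,245,.038); e/=np.linalg.norm(e); print('needle/mark',n,m,'along',(m-n)@e, (g-n)@e)
C=[atz('wrist',p,.015,o) for p in [(409,73),(473,191),(67,314)]]; c=(C[1]+C[2])/2
for th in (-145.98,-145.8,-145.5): 
  q=np.radians(th);u=np.array([np.cos(q),np.sin(q),0]); print(th,'pins from base', c-.05*u, c+.05*u)
for cam in ['scene','side']:
    im,d,_=grab(cam,cam+'1.png'); P=cloud(cam,d)
    cv2.imwrite('pics/z_%s.png'%cam,cv2.resize(im[170:370,200:400] if cam=='scene' else im[170:330,230:430],None,fx=3,fy=3,interpolation=cv2.INTER_CUBIC)[:,:,::-1])
E
```

```text
[ 0.64400255 -0.03091426  0.064     ] [ 0.56122955 -0.08530639  0.064     ] 0.0990447998702162
-146.69012036341195
pin tip [ 0.64526249 -0.03217495  0.09      ]
needle/mark [ 0.68830018 -0.07273395  0.038     ] [ 0.67855872 -0.09328583  0.038     ] along 0.01942747739408038 0.014054106018016098
-145.98 pins from base [ 0.64538361 -0.03079596  0.015     ] [ 0.56249938 -0.08674418  0.015     ]
-145.8 pins from base [ 0.64529553 -0.0306659   0.015     ] [ 0.56258747 -0.08687424  0.015     ]
-145.5 pins from base [ 0.64514781 -0.03044976  0.015     ] [ 0.56273519 -0.08709038  0.015     ]
```

View pics/z_scene.png

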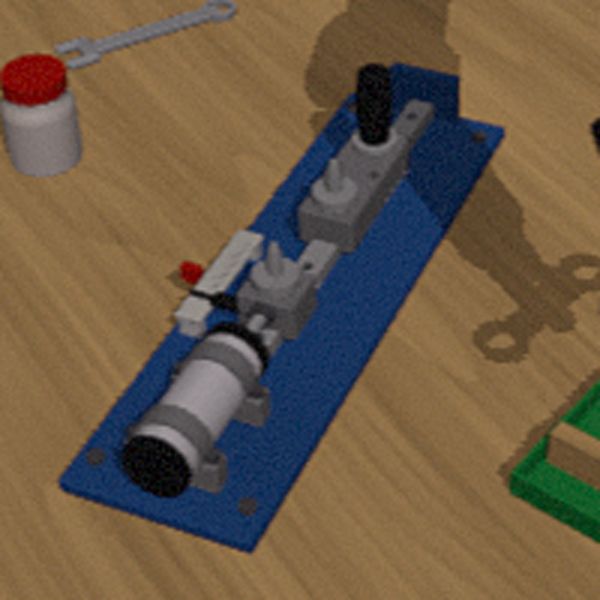

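View pics/z_side.png

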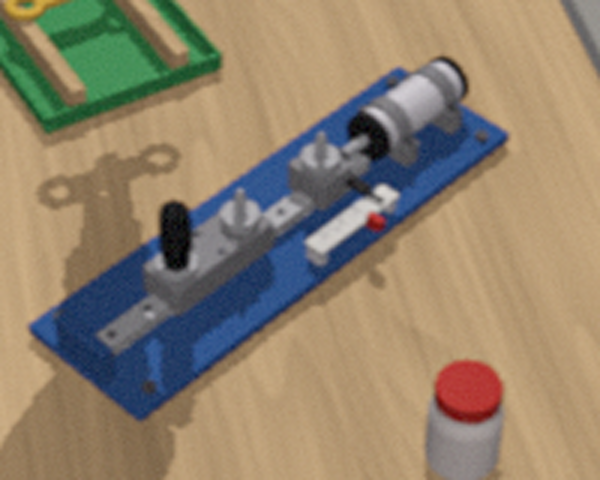

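```bash
python3 - <<'E'
from h import *
for cam,ox,oy,L in [('scene',200,170,{'gtip':(272,243,.09),'stip':(334,160,.09),'gboss':(273,272,.064),'sboss':(333,193,.064)}),('side',230,170,{'gtip':(321,134,.09),'stip':(240,191,.09),'gboss':(321,157,.064),'sboss':(240,219,.064)})]:
    for k,(a,b,z) in L.items(): print(cam,k,np.round(atz(cam,(ox+a/3-.3,oy+b/3-.3),z),4))
E
```

```text
scene gtip [ 0.6451 -0.0295  0.09  ]
scene stip [ 0.561  -0.0846  0.09  ]
scene gboss [ 0.6458 -0.0298  0.064 ]
scene sboss [ 0.5653 -0.0807  0.064 ]
side gtip [ 0.6448 -0.0341  0.09  ]
side stip [ 0.5623 -0.0894  0.09  ]
side gboss [ 0.645  -0.0356  0.064 ]
side sboss [ 0.5607 -0.0966  0.064 ]
```

```bash
python3 - <<'E'
from h import *
from scipy import ndimage as N
im,d,o=grab('wrist'); P=cloud('wrist',d,o)
m=r.masks_of('sample_mid','wrist')[0]['pixels']
q=P[m]; print('top z',np.percentile(q[:,2],[20,50,80]), o['tcp_pos'])
hsv=cv2.cvtColor(im,cv2.COLOR_RGB2HSV)
h=N.binary_fill_holes(m)&~m; lab,n=N.label(h); R=Ro.from_rotvec(o['orientation']).as_matrix()
print(n)
for i in range(1,n+1):
    if (lab==i).sum()>100:
        v,u=np.where(lab==i); uv=(u.mean(),v.mean()); print(uv,len(u))
        for z in (.159,.163,.167):
            X=atz('wrist',uv,z,o); print(X, R.T@(X-o['tcp_pos']))
# top plane tilt in tool frame
t=(q-o['tcp_pos'])@R; k=abs(t[:,2]-np.median(t[:,2]))<.006; t=t[k]
print(np.linalg.lstsq(np.c_[t[:,0],t[:,1],np.ones(len(t))],t[:,2],rcond=None)[0], np.median(t,0), t[:,:2].min(0),t[:,:2].max(0))
# eye outline
print(cv2.minAreaRect((t[:,:2]*1000).astype(np.float32)))
E
```

```text
top z [0.16356681 0.1641315  0.16464365] [0.4934276  0.20239492 0.2196556 ]
1
(np.float64(319.71085651936716), np.float64(216.90343698854338)) 1833
[0.53989536 0.21437076 0.159     ] [ 4.80068694e-02 -9.63587213e-05  6.06391545e-02]
[0.54094268 0.21462852 0.163     ] [ 4.90840338e-02 -8.75935435e-05  5.66387833e-02]
[0.54199001 0.21488628 0.167     ] [ 5.01611981e-02 -7.88283657e-05  5.26384122e-02]
[0.00260893 0.00111169 0.05556665] [2.34407057e-02 1.59844028e-05 5.55166958e-02] [-0.05408025 -0.01983142] [0.06767754 0.01990647]
((7.126190185546875, 1.9415969848632812), (39.707183837890625, 121.21647644042969), 87.29638671875)
```

```bash
python3 -m handwheel '[[[0.008,-0.02,0,0,0,0.04,0],[0.013,-0.03,0,0,0,0.04,0],[0.013,-0.03,0,0,0,0.04,0],[0.013,-0.03,0,0,0,0.04,0],[0.013,-0.03,0,0,0,0.04,0],[0.013,-0.03,0,0,0,0.04,0],[0.013,-0.03,0,0,0,0.04,0],[0.013,-0.03,0,0,0,0.04,0],[0.012,-0.03,0,0,0,0.02,0],[0,0,0,0,0,0,0]]]' 60
python3 -m handwheel '[[[0,0,-0.02,0,0,0,0],[0,0,-0.01,0,0,0,0],[0,0,0,0,0,0,0]]]'
python3 - <<'E'
from h import *
im,d,o=grab('wrist','w4.png'); print(o['tcp_pos'],o['contact_force'],o['grip_width'])
R=Ro.from_rotvec(o['orientation']).as_matrix(); print('tool x yaw',np.degrees(np.arctan2(R[1,0],R[0,0])),R[:,2])
E
```

```text
clock: 4.75
tcp_pos: [0.6055, -0.0661, 0.2183]
orientation: [3.005, 0.899, -0.004]
contact_force: [0.5, -1.4, -2.4]
grip_width: 0.0205
clock: 5.0
tcp_pos: [0.6025, -0.0569, 0.1858]
orientation: [-3.003, -0.913, 0.012]
contact_force: [0.2, 0.0, -2.4]
grip_width: 0.0202
[ 0.60246893 -0.05688722  0.18581311] [ 0.20711927  0.00753043 -2.44456163] 0.020176535996592047
tool x yaw 33.81514802731613 [-7.82834826e-03  1.54419386e-04 -9.99969346e-01]
```

View pics/w4.png

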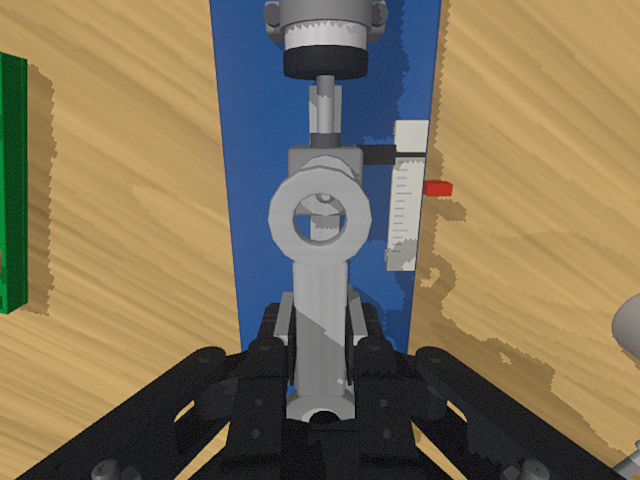

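```bash
python3 - <<'E'
from h import *
im,d,o=grab('wrist')
cv2.imwrite('pics/z4.png',cv2.resize(im[100:280,240:460],None,fx=3,fy=3,interpolation=cv2.INTER_CUBIC)[:,:,::-1])
R=Ro.from_rotvec(o['orientation']).as_matrix()
print(o['tcp_pos']); print('pintip',atz('wrist',(324,197),.09,o),'hole mid',atz('wrist',(320,216),o['tcp_pos'][2]-.0595,o))
for a in ['pin',]:
    X=atz('wrist',(324,197),.09,o); print(R.T@(X-o['tcp_pos']))
# blue base edges: left edge & right edge at z .015
print([atz('wrist',p,.015,o)[:2] for p in [(211,0),(242,345),(440,0),(408,350)]])
E
```

```text
[ 0.60327911 -0.05678776  0.18733884]
pintip [ 0.64393659 -0.031627    0.09      ] hole mid [ 0.64346109 -0.02978233  0.12783884]
[0.04823396 0.00205181 0.09710932]
[array([0.69246216, 0.08214546]), array([ 0.48989507, -0.05423353]), array([ 0.76853552, -0.03169751]), array([ 0.56284072, -0.17125355])]
```

View pics/z4.png

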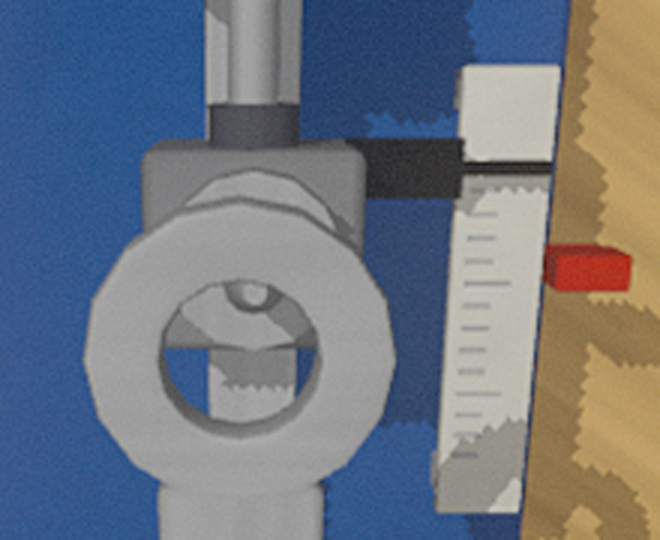

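```bash
python3 -m handwheel '[[[0.0014,-0.002,-0.008,0,0,0,0],[0,0,-0.01,0,0,0,0],[0,0,-0.008,0,0,0,0],[0,0,0,0,0,0,0],[0,0,0,0,0,0,0]]]'
python3 - <<'E'
from h import *
im,d,o=grab('wrist'); print(o['tcp_pos'],o['contact_force'],o['grip_width'])
R=Ro.from_rotvec(o['orientation']).as_matrix(); print('tool x yaw',np.degrees(np.arctan2(R[1,0],R[0,0])),R[:,2])
cv2.imwrite('pics/z5.png',cv2.resize(im[100:280,240:460],None,fx=3,fy=3,interpolation=cv2.INTER_CUBIC)[:,:,::-1])
im,d,_=grab('side'); cv2.imwrite('pics/s5.png',cv2.resize(im[170:330,230:430],None,fx=3,fy=3,interpolation=cv2.INTER_CUBIC)[:,:,::-1])
E
```

```text
clock: 5.52
tcp_pos: [0.6059, -0.0594, 0.1632]
orientation: [-3.006, -0.913, 0.002]
contact_force: [0.3, -0.4, -1.8]
grip_width: 0.0207
[ 0.60593288 -0.05937433  0.16315078] [ 0.30366861 -0.37428917 -1.84784931] 0.020739891605005095
tool x yaw 33.798606399405934 [-1.56306762e-03 -1.73508163e-05 -9.99998778e-01]
```

View pics/z5.png

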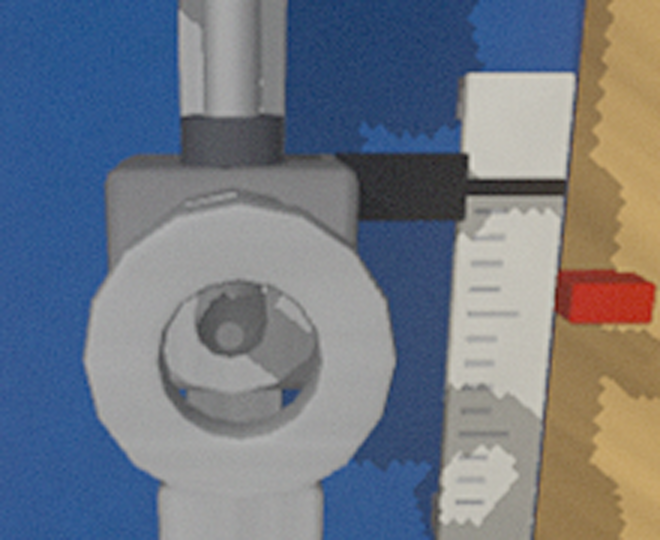

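View pics/s5.png

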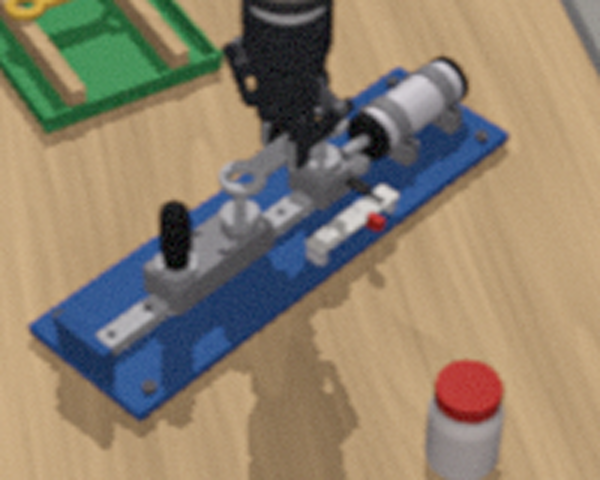

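```bash
python3 - <<'E'
from h import *
im,d,o=grab('wrist')
cv2.imwrite('pics/z6.png',cv2.resize(im[100:280,240:460],None,fx=3,fy=3,interpolation=cv2.INTER_CUBIC)[:,:,::-1])
R=Ro.from_rotvec(o['orientation']).as_matrix(); print(o['tcp_pos'])
for uv,z in [((316.5,210.7),.09),((320,216),o['tcp_pos'][2]-.0595)]:
    X=atz('wrist',uv,z,o); print(X,R.T@(X-o['tcp_pos']))
E
```

```text
[ 0.60658799 -0.05949588  0.16409154]
[ 0.64497711 -0.03216226  0.09      ] [ 0.04708482 -0.00138308  0.07410476]
[ 0.6470949  -0.03256372  0.10459154] [0.04862577 0.0001319  0.05951402]
```

View pics/z6.png

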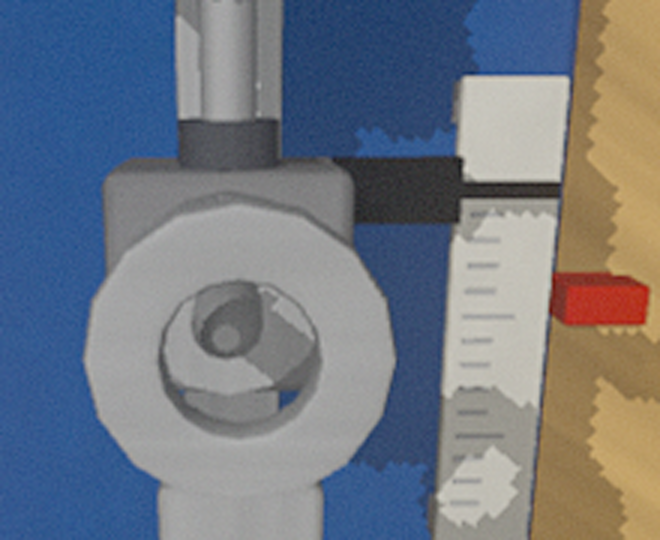

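```bash
python3 -m handwheel '[[[-0.0018,0.0006,-0.004,0,0,0,0],[0,0,-0.006,0,0,0,0],[0,0,-0.006,0,0,0,0],[0,0,0,0,0,0,0],[0,0,0,0,0,0,0]]]'
python3 - <<'E'
from h import *
im,d,o=grab('wrist'); print(o['tcp_pos'],o['contact_force'],o['moment'])
cv2.imwrite('pics/z7.png',cv2.resize(im[100:280,240:460],None,fx=3,fy=3,interpolation=cv2.INTER_CUBIC)[:,:,::-1])
im,d,_=grab('side'); cv2.imwrite('pics/s7.png',cv2.resize(im[170:330,230:430],None,fx=3,fy=3,interpolation=cv2.INTER_CUBIC)[:,:,::-1])
E
```

```text
clock: 6.08
tcp_pos: [0.6042, -0.0589, 0.1472]
orientation: [-3.006, -0.913, 0.002]
contact_force: [0.5, 0.4, -2.3]
grip_width: 0.0203
[ 0.60419048 -0.05888421  0.14720273] [ 0.45298252  0.3982992  -2.29621344] [0.03115574 0.05933271 0.08847453]
```

View pics/z7.png

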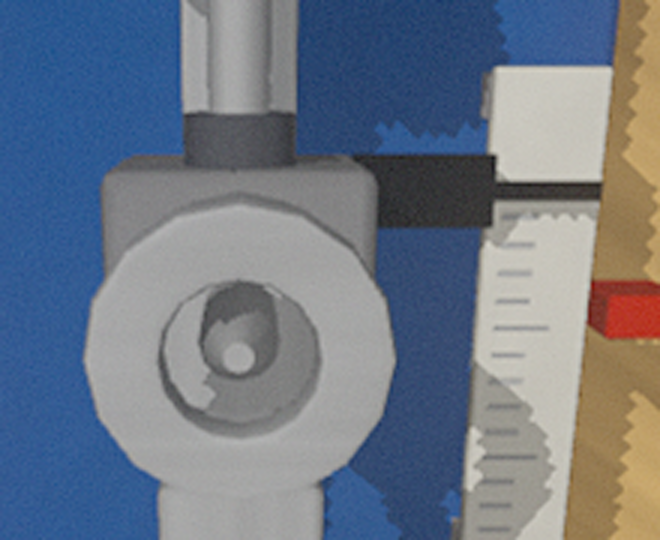

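View pics/s7.png

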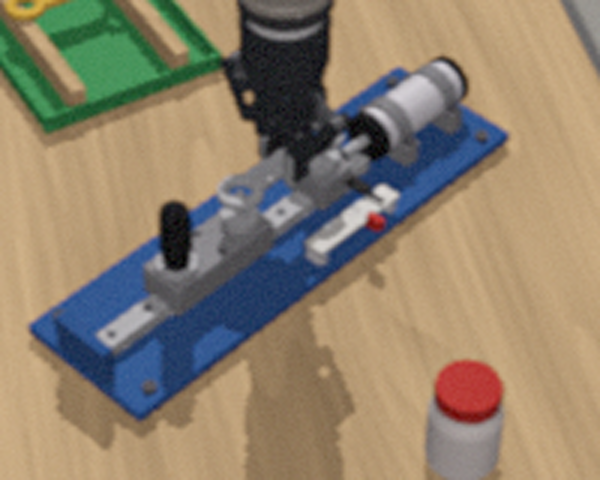

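The gauge pin stands centred in its eye and the slide pin appears through the other one, with no contact force. I'll lower the rest of the way.

```bash
python3 -m handwheel '[[[0,0,-0.006,0,0,0,0],[0,0,-0.006,0,0,0,0],[0,0,-0.004,0,0,0,0],[0,0,-0.002,0,0,0,0],[0,0,0,0,0,0,0],[0,0,0,0,0,0,0]]]'
python3 - <<'E'
from h import *
im,d,o=grab('wrist','w8.png'); print(o['tcp_pos'],o['contact_force'],o['moment'])
im,d,_=grab('side'); cv2.imwrite('pics/s8.png',cv2.resize(im[170:330,230:430],None,fx=3,fy=3,interpolation=cv2.INTER_CUBIC)[:,:,::-1])
E
```

```text
clock: 6.68
tcp_pos: [0.6045, -0.0589, 0.1297]
orientation: [-3.006, -0.913, 0.001]
contact_force: [0.6, 0.0, -1.2]
grip_width: 0.0207
[ 0.60453978 -0.05891775  0.12967704] [ 0.57224845  0.02645531 -1.16512437] [ 0.03338915 -0.02269264  0.0116854 ]
```

View pics/w8.png

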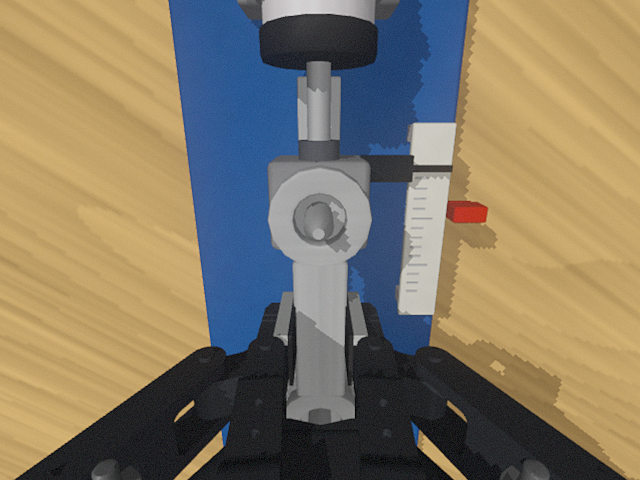

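View pics/s8.png

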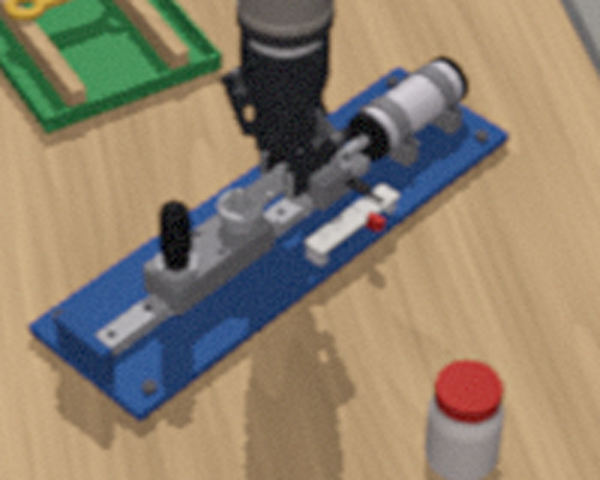

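```bash
python3 -m handwheel '[[[0,0,-0.0015,0,0,0,0],[0,0,-0.001,0,0,0,0],[0,0,0,0,0,0,0]]]'
python3 -m handwheel '[[[0,0,0,0,0,0,0.05],[0,0,0,0,0,0,0.05],[0,0,0,0,0,0,0.05],[0,0,0,0,0,0,0.05]]]'
python3 - <<'E'
from h import *
im,d,o=grab('wrist','w9.png'); print(o['tcp_pos'],o['contact_force'],o['moment'])
E
```

```text
clock: 7.03
tcp_pos: [0.6046, -0.0589, 0.1273]
orientation: [-3.006, -0.913, 0.0]
contact_force: [0.5, 0.1, -2.6]
grip_width: 0.0204
clock: 7.37
tcp_pos: [0.6048, -0.0589, 0.1277]
orientation: [3.006, 0.913, 0.001]
contact_force: [0.5, 0.2, -0.4]
grip_width: 0.0497
[ 0.604838   -0.05890823  0.12766981] [ 0.46658076  0.21740994 -0.39567785] [-0.07347012  0.03689683 -0.02786382]
```

View pics/w9.png

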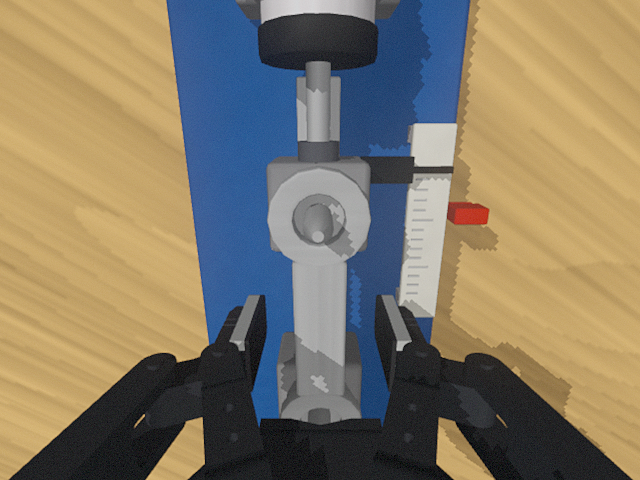

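```bash
python3 -m handwheel '[[[0,0,0.02,0,0,0,0.05],[0,0,0.035,0,0,0,0.06],[0,0,0.04,0,0,0,0.06],[-0.02,-0.0135,0.02,0,0,0,0.06],[-0.03,-0.02,0,0,0,0,0.06],[-0.03,-0.02,0,0,0,0,0.06],[-0.025,-0.0165,0,0,0,0,0.06],[0,0,0,0,0,0,0.06],[0,0,0,0,0,0,0.06]]]'
python3 - <<'E'
from h import *
im,d,o=grab('wrist','w10.png'); print(o['tcp_pos'],o['contact_force'],o['joints'])
R=Ro.from_rotvec(o['orientation']).as_matrix(); print('tool x yaw',np.degrees(np.arctan2(R[1,0],R[0,0])))
for m in r.masks_of('grip','wrist')[:2]: print(m['p'],m['at'],m['pixels'].sum())
for n in ['scene','side']:
    im,d,_=grab(n); 
    s=(slice(170,330),slice(230,430)) if n=='side' else (slice(170,350),slice(200,400))
    cv2.imwrite('pics/%s10.png'%n,cv2.resize(im[s],None,fx=3,fy=3,interpolation=cv2.INTER_CUBIC)[:,:,::-1])
E
```

```text
clock: 8.17
tcp_pos: [0.4984, -0.1302, 0.2428]
orientation: [3.007, 0.908, 0.001]
contact_force: [0.2, 0.7, -0.6]
grip_width: 0.0599
[ 0.49840065 -0.13017151  0.24283226] [ 0.20695902  0.65031482 -0.60136105] [-0.07215085  0.29041246  0.24677825  2.00962541 -0.09330638  0.8516886
 -0.75795588]
tool x yaw 33.61077363871229
```

View pics/w10.png

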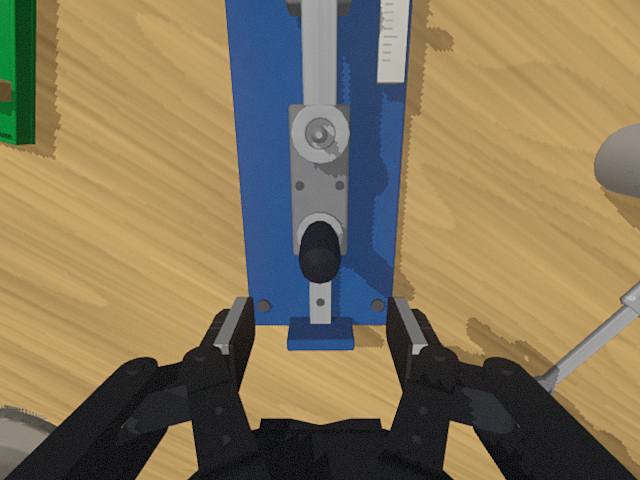

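View pics/side10.png

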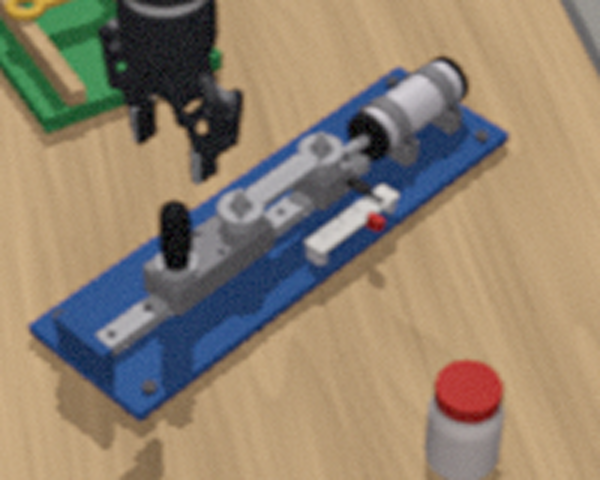

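View pics/scene10.png

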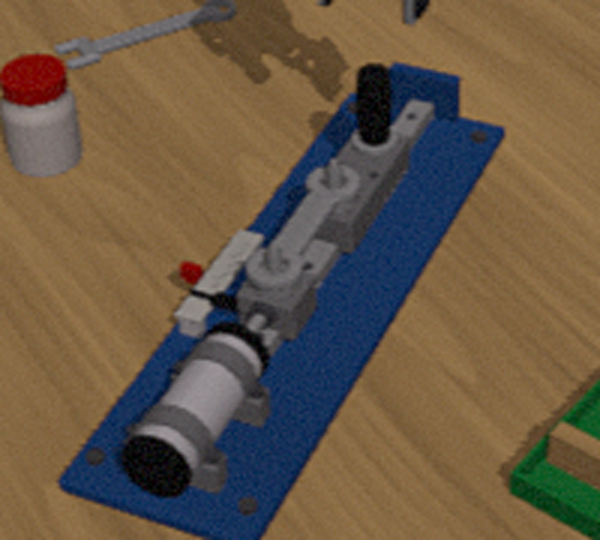

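The link sits flat on both pins and is released. The grip top is at about (320,262) in the wrist view.

```bash
python3 - <<'E'
from h import *
im,d,o=grab('wrist'); P=cloud('wrist',d,o)
R=Ro.from_rotvec(o['orientation']).as_matrix(); print(o['tcp_pos'])
g=P[220:290,295:345].reshape(-1,3); g=g[g[:,2]>.118]; print(len(g),g.min(0),g.max(0),(g.min(0)+g.max(0))/2)
c=(g.min(0)+g.max(0))/2; print('tool',R.T@(c-o['tcp_pos']))
print(atz('wrist',(320,263),.124,o))
# rest offset from w9
o9={'tcp_pos':np.array([0.604838,-0.05890823,0.12766981]),'orientation':np.array([3.006,.913,.001])}
i9=cv2.imread('pics/w9.png'); b,gg,rr=[i9[:,:,k].astype(int) for k in range(3)]
v,u=np.where((rr>120)&(gg<60)&(b<60)); print(u.mean(),v.mean(),u.min(),u.max(),v.min(),v.max())
n=atz('wrist',(450,170),.038,o9)
for uv in [(450,213),(453,208),(466,213)]:
    m=atz('wrist',uv,.038,o9); print((m-n)@np.array([-.829,-.559,0]))
E
```

```text
[ 0.50070334 -0.12796735  0.24245639]
1160 [ 0.48644283 -0.14142238  0.1180023 ] [ 0.56974302 -0.08191479  0.31225557] [ 0.52809293 -0.11166858  0.21512894]
tool [0.03180762 0.00173656 0.02734754]
[ 0.50440007 -0.1255799   0.124     ]
468.0608 213.4352 447 488 203 223
0.020219777522482003
0.01778899556072034
0.02024806456836195
```

```bash
python3 -m handwheel '[[[0.0015,0.001,-0.02,0,0,0,0.06],[0,0,-0.03,0,0,0,0.06],[0,0,-0.025,0,0,0,0.06],[0,0,-0.015,0,0,0,0.06],[0,0,0,0,0,0,0.06],[0,0,0,0,0,0,0.06]]]' 60
python3 - <<'E'
from h import *
im,d,o=grab('wrist','w11.png'); print(o['tcp_pos'],o['contact_force'])
E
```

```text
clock: 8.92
tcp_pos: [0.5013, -0.1274, 0.1518]
orientation: [-3.005, -0.914, 0.003]
contact_force: [0.2, -0.2, 0.0]
grip_width: 0.0598
[ 0.50126702 -0.12742501  0.15183519] [ 0.20417085 -0.16369158  0.0359028 ]
```

View pics/w11.png

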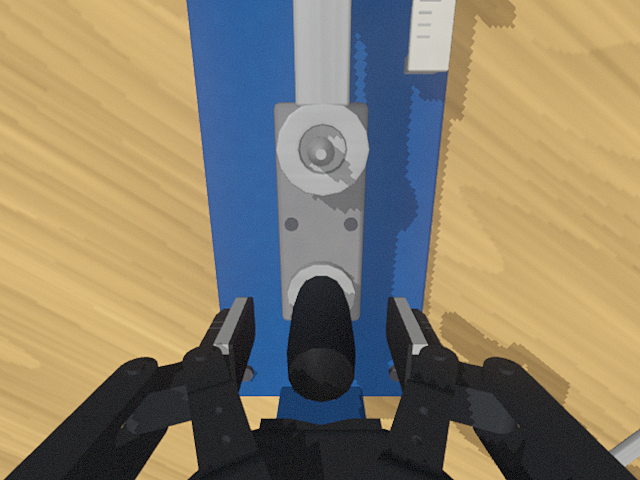

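```bash
python3 -m handwheel '[[[0,0,0,0,0,0,0],[0,0,0,0,0,0,0],[0,0,0,0,0,0,0],[0,0,0,0,0,0,0],[0,0,0,0,0,0,0],[0,0,0,0,0,0,0]]]' 80
cat > look.py <<'E'
import sys
from h import *
k=sys.argv[1]; o=r.get_obs(); print(np.round(o['tcp_pos'],4),np.round(o['contact_force'],2),round(o['grip_width'],4))
u=np.array([-.829,-.559,0]); print('along',round(float((o['tcp_pos']-np.array([.5013,-.1274,.15]))@u*1000),2),'F along',round(float(o['contact_force']@u),2))
im,d,_=grab('side'); a=cv2.resize(im[205:265,325:385],None,fx=6,fy=6,interpolation=cv2.INTER_CUBIC)
im,d,_=grab('scene'); b=cv2.resize(im[240:300,240:300],None,fx=6,fy=6,interpolation=cv2.INTER_CUBIC)
cv2.imwrite('pics/p%s.png'%k,np.hstack([a,b])[:,:,::-1])
E
python3 look.py 0
```

```text
clock: 9.47
tcp_pos: [0.5016, -0.1275, 0.1539]
orientation: [-3.006, -0.913, -0.003]
contact_force: [-2.0, 1.0, 8.0]
grip_width: 0.0258
[ 0.5016 -0.1275  0.1539] [-2.02  1.02  7.98] 0.0258
along -0.19 F along 1.11
```

View pics/p0.png

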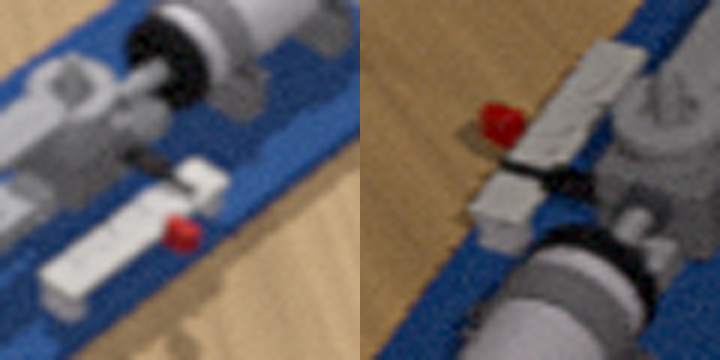

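```bash
python3 -m handwheel '[[[-0.00125,-0.00084,0,0,0,0,0],[-0.00125,-0.00084,0,0,0,0,0],[-0.00125,-0.00084,0,0,0,0,0],[-0.00125,-0.00084,0,0,0,0,0],[-0.00125,-0.00084,0,0,0,0,0],[-0.00125,-0.00084,0,0,0,0,0],[-0.00125,-0.00084,0,0,0,0,0],[-0.00125,-0.00084,0,0,0,0,0],[0,0,0,0,0,0,0],[0,0,0,0,0,0,0]]]'
python3 look.py 1
```

```text
clock: 10.4
tcp_pos: [0.4923, -0.1337, 0.1539]
orientation: [-3.005, -0.914, -0.005]
contact_force: [-0.5, 3.7, 6.1]
grip_width: 0.0254
[ 0.4923 -0.1337  0.1539] [-0.5   3.66  6.1 ] 0.0254
along 11.0 F along -1.64
```

View pics/p1.png

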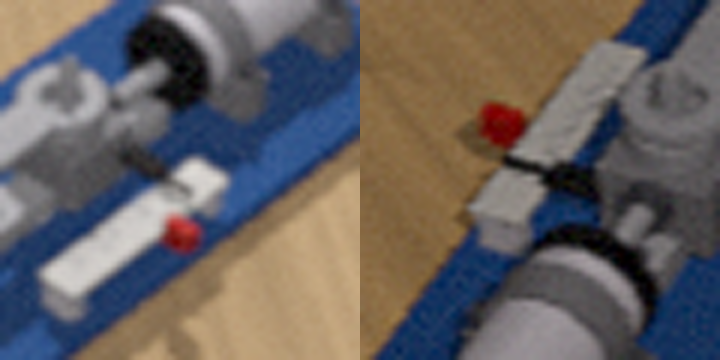

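```bash
python3 -m handwheel '[[[-0.00125,-0.00084,0,0,0,0,0],[-0.00125,-0.00084,0,0,0,0,0],[-0.00125,-0.00084,0,0,0,0,0],[-0.00125,-0.00084,0,0,0,0,0],[-0.00125,-0.00084,0,0,0,0,0],[-0.00125,-0.00084,0,0,0,0,0],[-0.00125,-0.00084,0,0,0,0,0],[-0.00125,-0.00084,0,0,0,0,0],[0,0,0,0,0,0,0],[0,0,0,0,0,0,0]]]'
python3 look.py 2
```

```text
clock: 11.33
tcp_pos: [0.4832, -0.1398, 0.1539]
orientation: [-3.005, -0.915, -0.007]
contact_force: [3.3, 6.0, 5.3]
grip_width: 0.0258
[ 0.4832 -0.1398  0.1539] [3.33 5.98 5.3 ] 0.0258
along 21.91 F along -6.1
```

View pics/p2.png

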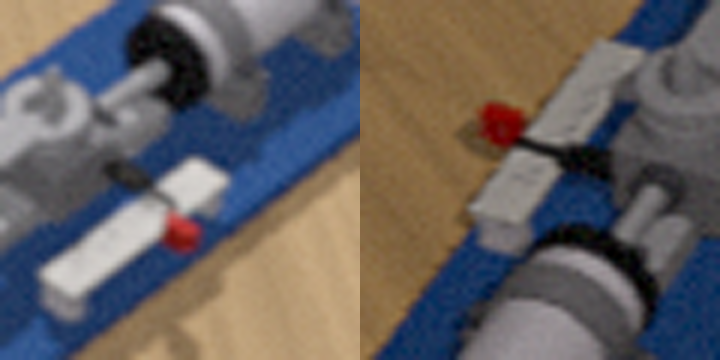

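```bash
python3 - <<'E'
from h import *
n=np.array([.6883,-.0727,.038]); u=np.array([-.829,-.559,0]); w=np.array([.559,-.829,0])
for c,ox,oy,dx in [('side',325,205,0),('scene',240,240,360)]:
    p=lambda X:np.round((np.array(proj(c,X))-[ox,oy]+.5)*6+[dx,0],1)
    print(c,p(n),p(n+.010*u),p(n+.020*u),'tab side +10mm y',p(n+.02*u+.008*w))
im=cv2.imread('pics/p2.png'); b,g,rr=[im[:,:,k].astype(int) for k in range(3)]
v,x=np.where((rr>110)&(g<70)&(b<70)); 
for s in (x<360,x>=360): print(x[s].mean(),v[s].mean(),x[s].min(),x[s].max(),v[s].min(),v[s].max())
z=np.hstack([cv2.resize(im[130:290,90:250],None,fx=2.4,fy=2.4,interpolation=cv2.INTER_CUBIC),cv2.resize(im[60:220,440:600],None,fx=2.4,fy=2.4,interpolation=cv2.INTER_CUBIC)]); cv2.imwrite('pics/p2z.png',z)
E
```

```text
side [187.3 191.6] [172.  203.1] [156.6 214.6] tab side +10mm y [170.2 223.7]
scene [505.7 159.3] [518.9 141.8] [532.  124.5] tab side +10mm y [512.1 119.1]
182.33067092651757 234.30670926517573 163 199 222 250
499.6381766381766 112.9928774928775 478 525 102 136
```

View pics/p2z.png

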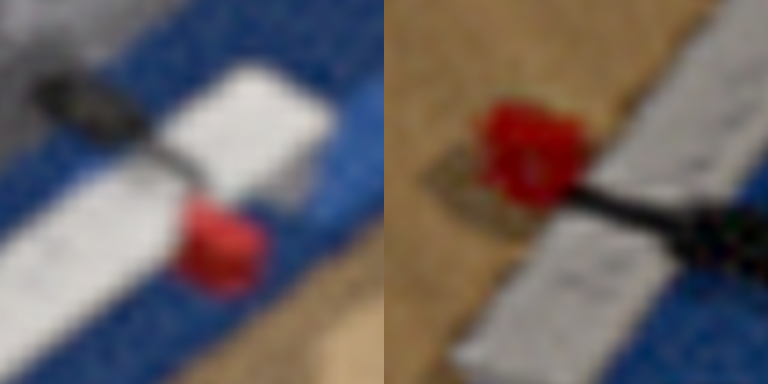

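```bash
python3 -m handwheel '[[[-0.00083,-0.00056,0,0,0,0,0],[-0.00083,-0.00056,0,0,0,0,0],[-0.00083,-0.00056,0,0,0,0,0],[-0.00083,-0.00056,0,0,0,0,0],[-0.00083,-0.00056,0,0,0,0,0],[0,0,0,0,0,0,0],[0,0,0,0,0,0,0]]]'
python3 look.py 3
python3 - <<'E'
import cv2,numpy as np
im=cv2.imread('pics/p3.png')
z=np.hstack([cv2.resize(im[130:290,90:250],None,fx=2.4,fy=2.4,interpolation=cv2.INTER_CUBIC),cv2.resize(im[60:220,440:600],None,fx=2.4,fy=2.4,interpolation=cv2.INTER_CUBIC)]); cv2.imwrite('pics/p3z.png',z)
E
```

```text
clock: 12.02
tcp_pos: [0.4796, -0.1422, 0.1539]
orientation: [-3.005, -0.916, -0.009]
contact_force: [3.7, 6.6, 4.1]
grip_width: 0.026
[ 0.4796 -0.1422  0.1539] [3.74 6.57 4.12] 0.026
along 26.27 F along -6.77
```

View pics/p3z.png

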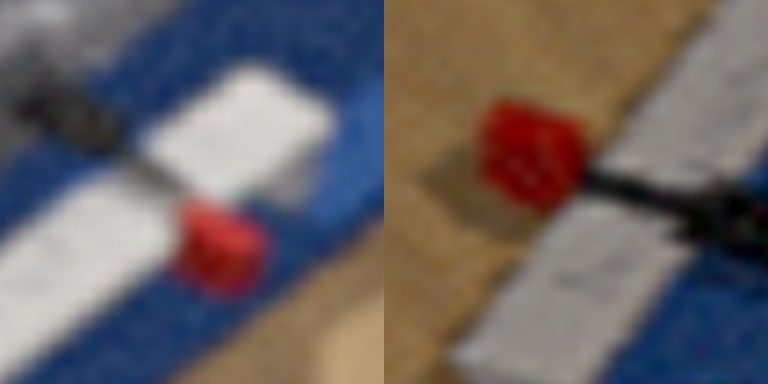

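```bash
cat > meas.py <<'E'
from h import *
from scipy import ndimage as N
n=np.array([.6883,-.0727,.038]); u=np.array([-.829,-.559,0]); w=np.array([.559,-.829,0])
s=np.arange(-.015,.045,.00025)
def prof(c,im,y,z):
    P=np.array([proj(c,n+a*u+(y-.061)*w+[0,0,z-.038]) for a in s])
    return np.stack([N.map_coordinates(im[:,:,k].astype(float),[P[:,1],P[:,0]],order=1) for k in range(3)],1)
print(r.get_obs()['clock'])
for c in ['side','scene']:
    im=np.mean([r.grab_frame(c)[0].astype(float) for _ in range(3)],0)
    for y in (.050,.053,.056,.058):
        p=prof(c,im,y,.038).sum(1); i=p[10:-10].argmin()+10; k=slice(max(i-12,0),i+13); q=np.clip(np.percentile(p[k],70)-p[k],0,None)
        print(c,y,'needle',round((s[k]*q).sum()/q.sum()*1000,1), 'min',p[i], end=' | ')
    for y in (.066,.068,.070,.072):
        p=prof(c,im,y,.038); q=np.clip(p[:,0]-p[:,1]-p[:,2]*.3-50,0,None); print('tab',y,round((s*q).sum()/q.sum()*1000,1) if q.sum() else None,end=' | ')
    print()
E
python3 meas.py
```

```text
12.1167
side 0.05 needle 15.5 min 262.68619785002136 | side 0.053 needle 15.9 min 287.5551886596242 | side 0.056 needle 16.3 min 316.5077914073361 | side 0.058 needle 16.1 min 314.18841154833683 | tab 0.066 None | tab 0.068 18.0 | Traceback (most recent call last):
  File "meas.py", line 15, in <module>
    p=prof(c,im,y,.038); q=np.clip(p[:,0]-p[:,1]-p[:,2]*.3-50,0,None); print('tab',y,round((s*q).sum()/q.sum()*1000,1) if q.sum() else None,end=' | ')
  File "meas.py", line 6, in prof
    P=np.array([proj(c,n+a*u+(y-.061)*w+[0,0,z-.038]) for a in s])
                ~~~~^^^^^^^^^^^^^^^^^^^^^^^^^^^^^^^^^
  File "h.py", line 17, in proj
    f,cx,cy=K(r.get_calibration(n)); R,t=w2c(n,o); p=R@np.array(X)+t
                                         ~~~^^^^^
  File "h.py", line 11, in w2c
    c=r.get_calibration(n)
ValueError: time passes only in moves, steps and waits
```

```bash
python3 - <<'E'
s=open('h.py').read()
s=s.replace("def K(c)","_c={}\ndef cal(n):\n    if n not in _c: _c[n]=r.get_calibration(n)\n    return _c[n]\ndef K(c)").replace("K(r.get_calibration(n))","K(cal(n))").replace("c=r.get_calibration(n)\n    if n=='wrist'","c=cal(n)\n    if n=='wrist'")
open('h.py','w').write(s)
m=open('meas.py').read().replace("(.066,.068,.070,.072)","(.067,.070,.073,.076)"); open('meas.py','w').write(m)
E
python3 meas.py
```

```text
12.2667
side 0.05 needle 15.5 min 262.05865193118586 | side 0.053 needle 15.8 min 284.9026411640916 | side 0.056 needle 16.1 min 313.2609741967374 | side 0.058 needle 16.1 min 313.9967356138183 | tab 0.067 17.6 | tab 0.07 18.7 | tab 0.073 19.8 | tab 0.076 20.7 | 
scene 0.05 needle 13.9 min 93.97817695280509 | scene 0.053 needle 13.8 min 37.97023786177738 | scene 0.056 needle 13.8 min 100.51853135886492 | scene 0.058 needle 13.9 min 104.18602224503263 | tab 0.067 15.4 | tab 0.07 16.7 | tab 0.073 17.1 | tab 0.076 18.7 |
```

```bash
python3 -m handwheel '[[[-0.0008,-0.0005,0,0,0,0,0],[-0.0008,-0.0005,0,0,0,0,0],[-0.0008,-0.0005,0,0,0,0,0],[0,0,0,0,0,0,0],[0,0,0,0,0,0,0],[0,0,0,0,0,0,0]]]'
python3 meas.py
python3 look.py 4
python3 - <<'E'
import cv2,numpy as np
im=cv2.imread('pics/p4.png')
z=np.hstack([cv2.resize(im[130:290,90:250],None,fx=2.4,fy=2.4,interpolation=cv2.INTER_CUBIC),cv2.resize(im[60:220,440:600],None,fx=2.4,fy=2.4,interpolation=cv2.INTER_CUBIC)]); cv2.imwrite('pics/p4z.png',z)
E
```

```text
clock: 13.07
tcp_pos: [0.4775, -0.1436, 0.1539]
orientation: [3.005, 0.916, 0.01]
contact_force: [5.1, 6.6, 2.6]
grip_width: 0.0252
13.0667
side 0.05 needle 18.5 min 249.94704386993095 | side 0.053 needle 18.5 min 333.7207677980103 | side 0.056 needle 18.1 min 339.7158167395728 | side 0.058 needle 17.7 min 366.8185307722128 | tab 0.067 17.9 | tab 0.07 18.8 | tab 0.073 19.9 | tab 0.076 20.3 | 
scene 0.05 needle 16.2 min 100.90981809218769 | scene 0.053 needle 16.4 min 72.06323247290548 | scene 0.056 needle 16.4 min 72.07503122698144 | scene 0.058 needle 16.4 min 103.25260471105324 | tab 0.067 15.3 | tab 0.07 16.4 | tab 0.073 17.0 | tab 0.076 18.7 | 
[ 0.4775 -0.1436  0.154 ] [5.7  7.09 3.29] 0.0258
along 28.81 F along -8.69
```

View pics/p4z.png

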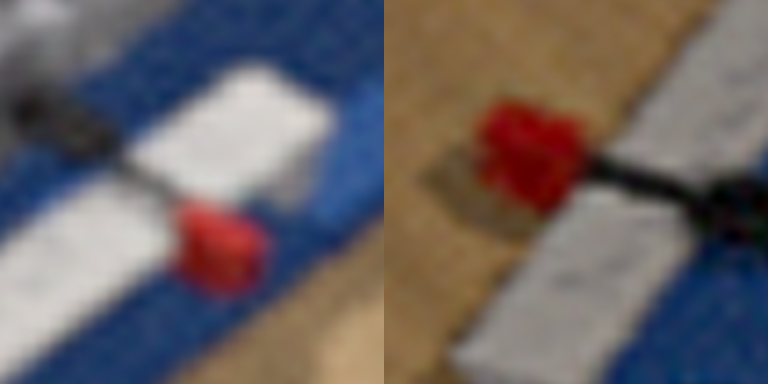

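```bash
python3 - <<'E'
import re
src=open('meas.py').read().replace("np.mean([r.grab_frame(c)[0].astype(float) for _ in range(3)],0)","cv2.imread('pics/%s1.png'%c)[:,:,::-1].astype(float)")
exec(src)
# precise rest offset in wrist views: w8,w9 profile
o9={'tcp_pos':np.array([0.604838,-0.05890823,0.12766981]),'orientation':np.array([3.006,.913,.001])}
im=cv2.imread('pics/w9.png')[:,:,::-1]
b=im.astype(int); m=(b[:,:,0]>100)&(b[:,:,1]<70)&(b[:,:,2]<70)
v,x=np.where(m)
for c in range(450,488,6):
    vv=v[x==c]; print(c,vv.min(),vv.max(),np.median(vv),end='; ')
for c in range(420,452,6): print(c,150+im[150:200,c].sum(1).argmin(),end=' ')
cv2.imwrite('pics/w9z.png',cv2.resize(im[140:260,390:510],None,fx=5,fy=5,interpolation=cv2.INTER_CUBIC)[:,:,::-1])
E
```

```text
13.4667
side 0.05 needle -1.1 min 195.48406035498095 | side 0.053 needle -0.3 min 284.66133064080634 | side 0.056 needle -0.7 min 345.1129536311271 | side 0.058 needle -0.5 min 350.40568099845626 | tab 0.067 None | tab 0.07 18.3 | tab 0.073 19.7 | tab 0.076 20.6 | 
scene 0.05 needle -2.7 min 89.70281051396537 | scene 0.053 needle -2.8 min 77.6491612597477 | scene 0.056 needle -2.8 min 103.45142206074703 | scene 0.058 needle -2.6 min 77.7502865006843 | tab 0.067 15.1 | tab 0.07 16.4 | tab 0.073 16.9 | tab 0.076 18.7 | 
450 203 220 211.5; 456 203 223 213.0; 462 202 223 212.5; 468 203 223 213.0; 474 204 223 213.5; 480 205 223 214.0; 486 208 222 215.0; 420 167 426 172 432 167 438 167 444 167 450 167
```

View pics/w9z.png

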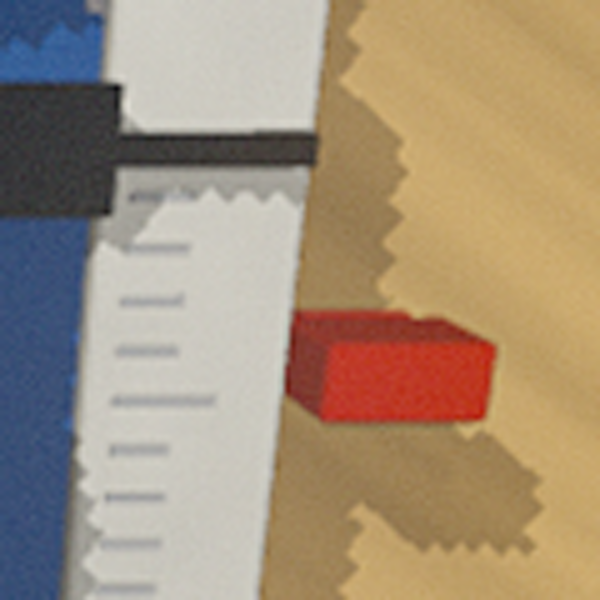

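```bash
python3 - <<'E'
from h import *
o9={'tcp_pos':np.array([0.604838,-0.05890823,0.12766981]),'orientation':np.array([3.006,.913,.001])}
u=np.array([-.829,-.559,0]);w=np.array([.559,-.829,0])
f=lambda a,b,z:atz('wrist',(390+(a+.5)/5-.5,140+(b+.5)/5-.5),z,o9)
n=f(316,149,.038)
for z in (.030,.034,.038,.042):
    a=f(410,342,z);b=f(400,421,z);q=f(330,342,z);e=f(322,421,z);h=f(497,345,z)
    print(z,[round(float((k-n)@u)*1000,2) for k in (q,e,a,b)],'y',[round(61+float((k-n)@w)*1000,1) for k in (q,e,h)])
t=[f(215,401,.034),f(160,450,.034),f(188,248,.034)]; print('ticks',[(k-n)@u*1000 for k in t])
print('rail yaw', )
E
```

```text
0.03 [20.0, 28.16, 20.03, 28.19] y [67.7, 67.9, 84.3]
0.034 [19.03, 27.0, 19.06, 27.03] y [66.1, 66.3, 82.3]
0.038 [18.06, 25.83, 18.09, 25.86] y [64.5, 64.7, 80.3]
0.042 [17.09, 24.67, 17.12, 24.7] y [62.9, 63.0, 78.3]
ticks [np.float64(24.919323953768497), np.float64(29.92873860170008), np.float64(9.79772858679583)]
rail yaw
```

```bash
python3 - <<'E'
from h import *
o9={'tcp_pos':np.array([0.604838,-0.05890823,0.12766981]),'orientation':np.array([3.006,.913,.001])}
u=np.array([-.829,-.559,0]);w=np.array([.559,-.829,0])
f=lambda a,b,z:atz('wrist',(390+(a+.5)/5-.5,140+(b+.5)/5-.5),z,o9)
n=f(316,149,.038)
g=lambda a,b,z:(round(float((f(a,b,z)-n)@u)*1000,2),round(61+float((f(a,b,z)-n)@w)*1000,2))
print('plate outer edge z.034',g(292,300,.034),g(313,180,.034),g(268,500,.034),'inner',g(82,350,.034))
for z in (.020,.024,.026,.028,.030,.034): print(z,'bottom far',g(350,312,z),'bottom inner near',g(289,390,z), g(292,312,z))
E
```

```text
plate outer edge z.034 (14.87, 61.92) (3.4, 62.58) (35.2, 61.85) inner (19.74, 42.09)
0.02 bottom far (19.21, 73.38) bottom inner near (27.64, 67.96) (19.19, 67.31)
0.024 bottom far (18.31, 71.74) bottom inner near (26.55, 66.45) (18.29, 65.81)
0.026 bottom far (17.87, 70.92) bottom inner near (26.0, 65.69) (17.84, 65.06)
0.028 bottom far (17.42, 70.1) bottom inner near (25.46, 64.93) (17.4, 64.31)
0.03 bottom far (16.97, 69.28) bottom inner near (24.92, 64.17) (16.95, 63.56)
0.034 bottom far (16.07, 67.65) bottom inner near (23.83, 62.65) (16.05, 62.05)
```

```bash
python3 - <<'E'
from h import *
from scipy.optimize import least_squares
o0={'tcp_pos':np.array([6.74607418e-01, -4.13302795e-05,  3.03044186e-01]),'orientation':np.array([-2.22071904e+00, -2.22074048e+00,  1.93705250e-03])}
o9={'tcp_pos':np.array([0.604838,-0.05890823,0.12766981]),'orientation':np.array([3.006,.913,.001])}
obs=[]
for cam,fn,o in [('side','side1',None),('scene','scene1',None),('wrist','w9',o9),('wrist','wrist0',o0)]:
    im=cv2.imread('pics/%s.png'%fn).astype(float); b,g,rr=im[:,:,0],im[:,:,1],im[:,:,2]
    q=np.clip(rr-np.maximum(g,b)-40,0,80); 
    p=proj(cam,[.677,-.089,.038],o); v,u=np.mgrid[:480,:640]; q[(np.hypot(u-p[0],v-p[1])>40 if cam=='wrist' else np.hypot(u-p[0],v-p[1])>12)]=0
    c=((u*q).sum()/q.sum(),(v*q).sum()/q.sum()); print(fn,c,p,(q>0).sum()); obs.append((cam,c,o))
uu=np.array([-.829,-.559,0]);w=np.array([.559,-.829,0]); n0=np.array([.6883,-.0727,.038])
def tri(sel):
    F={'side':625,'scene':545,'wrist':345}
    def res(X): 
        out=[]
        for i in sel:
            cam,c,o=obs[i]; R,t=w2c(cam,o); k=1/(R@X+t)[2]/F[cam] if 0 else (R@X+t)[2]/F[cam]
            out+=list((np.array(proj(cam,X,o))-c)*k*1000)
        return out
    s=least_squares(res,[.677,-.089,.038]); X=s.x; d=X-n0
    print(sel,X.round(4),'along',d@uu*1000,'y',61+d@w*1000,'z',X[2]*1000,np.round(s.fun,2))
for sel in ([0,1],[0,1,2],[2,3],[0,1,2,3],[0,2],[1,2]): tri(sel)
E
```

```text
side1 (np.float64(354.781010719755), np.float64(243.22970903522204)) [np.float64(353.0347518856519), np.float64(241.34122044476416)] 27
scene1 (np.float64(263.12954990215263), np.float64(260.03718199608613)) [np.float64(264.8528905746489), np.float64(259.8701174072189)] 51
w9 (np.float64(468.74015589179277), np.float64(213.86987620357635)) [np.float64(457.0871585270072), np.float64(210.68261184558344)] 873
wrist0 (np.float64(323.942385549673), np.float64(294.63074846880517)) [np.float64(322.75128236040155), np.float64(290.38920040437347)] 164
[0, 1] [ 0.6798 -0.0937  0.0353] along 18.795805054213215 y 73.67982902976918 z 35.27892510685259 [-0.79 -0.12 -0.78  0.16]
[0, 1, 2] [ 0.6794 -0.0947  0.0357] along 19.67952414361339 y 74.28910157398869 z 35.70321810067107 [-0.91  0.33 -0.94 -0.85 -0.53 -0.95]
[2, 3] [ 0.6784 -0.09    0.0464] along 17.850089531770653 y 69.85397645415165 z 46.395444030539856 [-0.37 -0.02  0.23  0.32]
[0, 1, 2, 3] [ 0.6791 -0.0949  0.0358] along 20.04121879214481 y 74.29606448195452 z 35.75267108589163 [-1.14  0.48 -0.78 -1.11 -0.55 -0.58  0.79 -0.33]
[0, 2] [ 0.6795 -0.0954  0.0367] along 19.97937589914021 y 74.87864785137702 z 36.701209860800724 [-0.63  0.07  0.43 -0.41]
[1, 2] [ 0.6785 -0.0965  0.0333] along 21.38117615649874 y 75.265454195283 z 33.27060992617151 [-0.79 -0.29 -0.77  0.09]
```

```bash
python3 -m handwheel '[[[-0.0005,-0.00035,0,0,0,0,0],[-0.0005,-0.00035,0,0,0,0,0],[0,0,0,0,0,0,0],[0,0,0,0,0,0,0],[0,0,0,0,0,0,0],[0,0,0,0,0,0,0],[0,0,0,0,0,0,0]]]'
python3 meas.py
python3 look.py 5
python3 - <<'E'
import cv2,numpy as np
im=cv2.imread('pics/p5.png')
z=np.hstack([cv2.resize(im[130:290,90:250],None,fx=2.4,fy=2.4,interpolation=cv2.INTER_CUBIC),cv2.resize(im[60:220,440:600],None,fx=2.4,fy=2.4,interpolation=cv2.INTER_CUBIC)]); cv2.imwrite('pics/p5z.png',z)
from h import *
grab('side','side5.png')
E
```

```text
clock: 14.05
tcp_pos: [0.4766, -0.1442, 0.1539]
orientation: [3.005, 0.916, 0.01]
contact_force: [5.6, 7.6, 3.3]
grip_width: 0.0258
14.05
side 0.05 needle 18.7 min 281.13039571352726 | side 0.053 needle 18.4 min 349.4214760508589 | side 0.056 needle 18.8 min 341.7781777545963 | side 0.058 needle 19.0 min 351.0313078353416 | tab 0.067 18.0 | tab 0.07 18.9 | tab 0.073 19.9 | tab 0.076 20.5 | 
scene 0.05 needle 17.3 min 91.14358260796446 | scene 0.053 needle 17.2 min 55.50619633582762 | scene 0.056 needle 17.1 min 85.46662034593064 | scene 0.058 needle 17.6 min 78.94177453039453 | tab 0.067 15.4 | tab 0.07 16.7 | tab 0.073 16.8 | tab 0.076 18.8 | 
[ 0.4766 -0.1442  0.1539] [5.   6.76 2.38] 0.0254
along 29.83 F along -7.92
```

View pics/p5z.png

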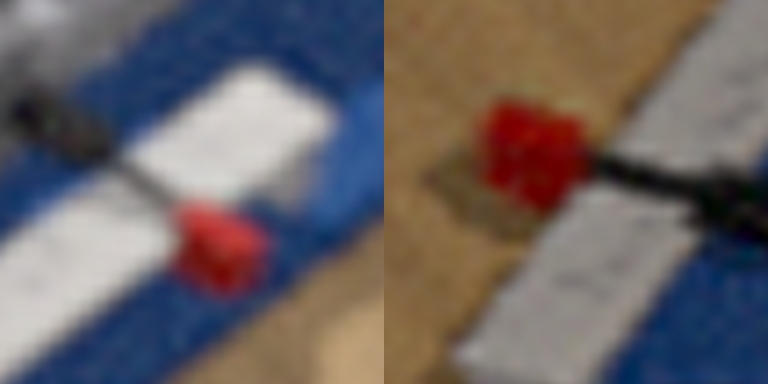

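View pics/side5.png

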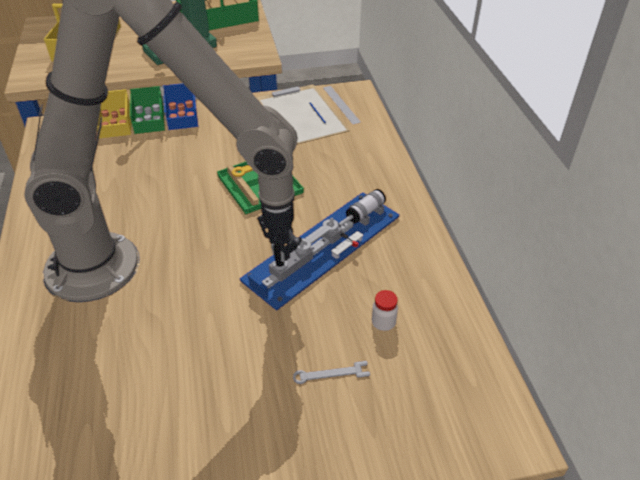

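```bash
python3 -c "
from bench import r
print(r.get_obs()['tcp_pos'],r.get_obs()['clock']); print(r.hand_in())"
```

```text
[ 0.47667197 -0.14415122  0.15396644] 14.5
the job is handed in; nothing more can be done
None
```

I took the steel link from the tray, seated it flat over both pins and let go of it. I then pulled the grip slowly out about 30 mm and handed the job in at 14.5 s, still holding the grip.

- **Needle position:** the last images put the needle 19.5 mm (side camera) to 20 mm (scene camera) from rest. I estimate the tab's middle at about 20.5 mm, and the tab is 8 mm wide, so the needle stands beside it.
- **Disagreement in the checks:** my readings of the tab's middle ranged from about 18 to 23 mm, depending on the camera and the tab height assumed. I used the combined estimate.
- **Hold:** the wrist read about 8 N against the pull, and the grip showed no sign of slipping.
- **Other things:** the yellow link, jar and wrench were not touched.

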